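# Feed a balm tin round the guide track into the sprung nest

### The job

The filled balm tin standing between the guide rails has to go to the end of the track. With closed fingertips push it along between the rails, round the bend and on past the spring catch against the sprung stop, until the catch has snapped in behind it and holds it pressed on the stop; then draw the fingers away. Be gentle: push it only, never grip, lift or tip it or force it against the rails, and leave the other tins and the lid where they are.

Things in the scene. Friction and masses are not known exactly. Their poses are not given: they have to be found in the camera images.
- tin_center (a point): Centre, half-way up, of the tin to push: open round balm tin, bamboo sleeve 70 mm across and 24 mm high, with a 58 mm cup rising 7 mm above it (31 mm in all), pink filling, 0.1 to 0.2 kg. The only tin between the guide rails; it stands on the track's 4 mm plate, near the open entry.
- tin: The same tin; origin at the centre of its underside, z up along its axis.
- track: Fixed L-shaped guide track, its place and yaw vary: 4 mm aluminium plate, two steel rails (each two 6 mm rods, one over the other), tops 24 mm above the table, channel between them 73 mm wide. Origin on the table under the channel's centre line, where the bend starts; x along the entry leg towards the bend, z up. Centre line of the entry leg: y = 0 from the open mouth, x = -135 mm, to x = 0.
- bend_middle (a point): Point half-way round the bend on the centre line, at the tin's mid-height. The bend is a quarter circle to the right (towards the track's -y), centre line radius 70 mm about (0, -70) mm in the track's frame. Rods are smooth, friction about 0.18.
- exit_start (a point): Point on the centre line where the bend ends and the straight exit leg starts, (70, -70) mm in the track's frame, at the tin's mid-height. The exit leg runs along the track's -y, at x = 70 mm, to y = -303 mm.
- buffer (a joint): Travel of the sprung stop, m: 0 out, 0.009 bottomed; about 1.8 N per mm. A black pad 44 mm wide across the exit leg, before a grey block 34 mm high. It and the catch form an end unit whose place is not measured: a tin just meeting the pad has its centre 85 to 145 mm past exit_start. Push on until about 12 N is felt (pad in about 6 mm); over 20 N by the fingers or 25 N from the rails is too much.
- catch (a joint): How far the spring catch is pushed aside, m: 0 out, about 0.008 as the tin's widest part passes. Steel nose 16 mm wide, sticking 12 mm into the exit leg from its outer (+x) rail, 20 mm before the centre of a tin that just meets the pad. The tin meets it 45 mm before the pad and needs 4 to 9 N to pass; the catch then springs out behind it and holds it on the pad, pad in 1 to 3 mm.
- elbow_tin_center (a point): Centre of a bystander tin (same kind, 70 mm diameter, 31 mm high) on the table inside the elbow of the track; not to be moved.
- far_tin_center (a point): Centre of a bystander tin (same kind) on the table outside the bend, on the left; not to be moved.
- loose_lid_center (a point): Centre of a round bamboo lid, 70 mm diameter, 17 mm high, lying liner up on the table left of the entry leg; not to be moved.
There are look-alikes about, which are no part of the job. Leave any yellow look-alike of the tin alone.

How it is judged (in metres and radians):
On the way, in this order (a step that is already met when the one before it is completed fails the run):
1. the tin is at the middle of the bend, between the rails (horizontal distance between tin_center and bend_middle below 0.015 m and z of tin in the frame of track below 0.012 m), for 0.02 s.
2. the tin has come out of the bend into the exit leg (horizontal distance between tin_center and exit_start below 0.015 m and z of tin in the frame of track below 0.012 m), for 0.02 s.
3. the tin is pressed on the sprung stop (pad in by 3 mm or more) (value of joint buffer above 0.003 m), for 0.05 s.
At the end, for the whole second after the job is handed in: The tin stands flat on the track's plate in the exit leg (within 6 mm of its centre line, tilted less than 0.1 rad), held by the catch against the stop so that the released pad is still pressed in by more than 0.6 mm, and at rest (value of joint buffer above 0.0006 m and y of tin_center in the frame of track below -0.15 m and x of tin_center in the frame of track between 0.064 and 0.076 m and z of tin in the frame of track below 0.008 m and angle between tin's own z axis and vertical below 0.1 rad and linear speed of tin below 0.01 m/s); the robot touches nothing.
It fails at once if the fingers press on the tin with more than 20 N (pushed too hard, or gripped) (contact force between the fingers and tin above 20 N).
It fails at once if the tin is forced against the rails with more than 25 N (contact force between tin and track above 25 N).
It fails at once if the tin is lifted off the plate by more than 10 mm (z of tin in the frame of track above 0.014 m).
It fails at once if the tin is tipped by more than 0.3 rad (angle between tin's own z axis and vertical above 0.3 rad).
It fails at once if a bystander tin or the lid is moved by more than 15 mm (distance of any of elbow_tin_center, far_tin_center, loose_lid_center from where it was at the start of the episode above 0.015 m).
It also fails if it takes over 50 s, if anything falls off the work surface, if the arm or the gripper's body presses on something with over 40 N, if the wrist force passes 120 N, or if a joint passes its speed limit or range.

### The arm

A 6-joint arm with a two-finger parallel gripper is mounted at the origin on a cart in front of the work surface, level with it; the furniture and walls round the work are solid. World frame = base frame: x ahead of the robot, y to its left, z up, the work surface at z = 0. Lengths are in mm, angles in degrees, forces in N, time in s.
With the tool pointing down it reaches from about 300 to 850 mm from the base axis. Payload 4.2 kg.
Tool frame: the origin (TCP) lies at the centre of the arm's flange, where the gripper is bolted on; the fingertips stand 191 mm ahead of it and the grasp point (between the pads) lies 172 mm ahead of it; z points along the fingers, y is the direction in which the jaws open and shut (so a half turn about z gives the same grasp; the last joint's range is limited). The gripper opens to 91 mm and grips with 3 to 60 N. Pads are 32 mm wide; open, the fingers measure 118 mm over their backs; the gripper's body (76 mm by 178 mm) begins 60 mm behind the grasp point.
Start: joints at [-72.823, 18.312, 89.639, -0, 72.044, -1.146], TCP at [180.765, -545.845, 404.776] pointing down, gripper open.
Joint ranges: [-177.97, 177.97], [-48.28, 115.42], [12.27, 149.76], [-77.06, 257.06], [2.81, 150.46], [-146.56, 146.56]. Speed limits (degrees/s): [147.25, 147.25, 180, 180, 180, 180].

### API

Orientations are given as [roll, pitch, yaw] about the fixed x, y, z axes, in that order (R = Rz(yaw) Ry(pitch) Rx(roll)).
In Python, from workcell import status, vision, ticket gives the robot as it stands.
- The arm moves only by the shell command python3 -m jog 'ROWS' [FORCE]. ROWS is JSON, a list of rows, each a list of 7 numbers: the finger opening in m, from 0 to 0.0912, then the shift along the tool's x, y, z in m, then the turn, a rotation vector about the tool's x, y, z in rad. A call has 1 to 12 rows; each row shifts and turns the commanded pose from where the row before left it, along the tool's axes as they then stand; what a row does not reach is not made up. A row lasts 1/8 s, in which the tool goes at most 62.5 mm and 10.7 degrees, less where a joint would pass 70% of its speed; a pose out of reach is approached as far as the arm can. A call with a gripper value outside its range is refused whole. The fingers move at their own pace and stop on an object; FORCE is the grip in N (left out, the last holds). Time passes only in rows, so rows that do not move let the fingers close. It gives the time, the measured TCP pose, the force and the opening at its end, in the units of the state.
- status.state(): the state, without advancing time (a new reading comes with each control period).
- vision.grab_frame(name): name is "scene" or "top" or "wrist"; returns a dict with "color" (384x512x3 uint8, blue, green, red), "depth" (384x512 float32, mm along the optical axis (not along the pixel's ray), 0 where there is no reading), "fov_y" (degrees; the focal length in pixels is half the picture's height over the tangent of half this angle, whatever the lens; pixels are square), "cx", "cy" (the principal point, pixels), "k1" (the pictures are not rectified: a ray, as slopes to the right and down, at radius r is drawn at 1 + k1 r^2 times it, then the intrinsics apply), "pose" (4x4, takes a point from camera to world coordinates). Camera axes: x right, y down, z forward; pixel columns grow to the right and rows downward; lengths in mm; the calibration is good to about 2 mm. A picture is of the moment at which its call begins.
- ticket.job_done(): hands the job in, once; it reports no verdict.
Trained networks look in the newest picture that a camera, given by its name, has taken for a name from the list of things; names that differ only in an ending like _2 or _b are one class to them, and where a whole thing is asked for, a point or a joint stands for the part that bears it (a point fixed in the world has none). Each returns a list of dicts, best first, with "p" (0 to 1); they miss things now and then, are a little off and sometimes report something else, mostly with a low value. They report only what shows in the picture. A call takes as long as a camera call. They do not tell look-alikes from the thing itself.
- vision.find_in(camera, label): "location" ([x, y, z] in mm, in world coordinates, good to about 4 mm: the middle of the surface that is visible of it).
- vision.silhouettes(camera, label): "pixels" (384x512 bool, what is visible of it).
The state is a dict: "time_s": time; "qpos": joint angles; "qvel": joint speeds; "effort": joint torques, N m; "ee_pos": TCP position; "ee_rot": TCP orientation; "force": force on the tool from outside, world axes, zero at the start; "torque": the same for the moment, N m; "gripper_width": finger opening in mm.
Only numpy, scipy, OpenCV 4.12 (cv2) and the standard library are available. Lean on these libraries where they do the work, as an engineer would, in place of code of your own. Each camera call takes 0.05 s, during which the arm holds its last target.

## Working session

There is one attempt and no reset: what is moved stays moved. The work goes in short steps, Python scripts to look and compute and a shell command to move; the robot and the scene stay as the last step left them, time stands still between calls to the robot, and variables do not carry over. Pictures are saved under pics/ and viewed, and the job is handed in when it is done.

```bash
ls; mkdir -p pics; python3 - <<'E'
from workcell import status, vision
import cv2
print(status.state())
for n in ["scene","top"]:
    f=vision.grab_frame(n); cv2.imwrite(f"pics/{n}0.png",f["color"]); print(n,f["fov_y"],f["cx"],f["cy"],f["k1"],f["pose"].round(3).tolist() if hasattr(f["pose"],'round') else f["pose"])
    for l in ["tin_center","track","buffer","catch","elbow_tin_center","loose_lid_center"]:
        print(n,l,[(d["p"],[round(v) for v in d["location"]]) for d in vision.find_in(n,l)])
E
```

```text
pics
{'time_s': 0.0, 'qpos': array([-7.28204285e+01,  1.83509218e+01,  8.97051780e+01,  2.37618482e-04,
        7.20444622e+01, -1.14520752e+00]), 'qvel': array([-0.02046605,  0.02054086,  0.04294593, -0.07498602,  0.04121656,
        0.02438703]), 'effort': array([ 1.94065137e-04, -4.12460804e+01, -2.31971133e+01,  7.26711145e-02,
        4.54412133e-02, -1.50256092e-04]), 'ee_pos': array([ 180.74081964, -545.68056605,  403.93552509]), 'ee_rot': array([-1.79899463e+02, -2.23573337e-03,  1.83247036e+01]), 'force': array([ 0.61009923, -0.76293012, -0.37525618]), 'torque': array([-0.00108549, -0.03046151,  0.05107621]), 'gripper_width': 91.38231679712244}
scene 50.12885658835109 253.110035674335 201.6873833917952 -0.05097168152361046 [[-0.719, -0.405, 0.564, 42.673], [-0.695, 0.41, -0.591, 641.891], [0.008, -0.817, -0.576, 552.278], [0.0, 0.0, 0.0, 1.0]]
scene tin_center [(0.79, [463, 392, 23]), (0.71, [422, -114, 24]), (0.67, [447, 108, 33])]
scene track [(0.56, [573, 86, 7]), (0.31, [454, 115, 35]), (0.24, [628, -113, 18])]
scene buffer [(0.57, [449, 111, 36]), (0.55, [630, -116, 14])]
scene catch [(0.25, [448, 108, 34])]
scene elbow_tin_center [(0.96, [496, -9, 29])]
scene loose_lid_center [(0.74, [424, 247, 14])]
top 49.58346910024611 258.78958195752733 193.4638823769967 -0.14302436074448158 [[0.025, -0.983, 0.182, 334.611], [-1.0, -0.024, 0.005, 120.756], [-0.0, -0.182, -0.983, 1185.556], [0.0, 0.0, 0.0, 1.0]]
top tin_center [(0.98, [458, 103, 33]), (0.92, [429, -125, 31]), (0.68, [469, 378, 31])]
top track [(0.69, [592, 63, 8])]
top buffer [(0.51, [630, -114, 25]), (0.47, [457, 102, 39])]
top catch []
top elbow_tin_center [(0.56, [507, -21, 24])]
top loose_lid_center [(0.73, [430, 245, 14])]
```

View pics/scene0.png

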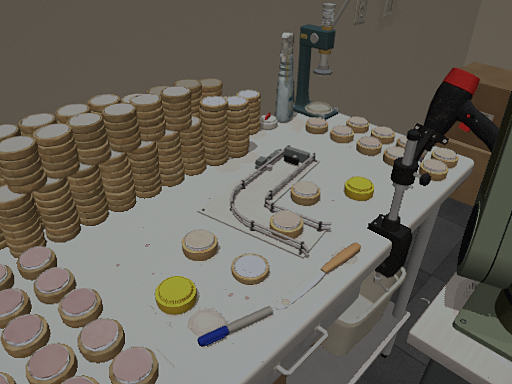

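View pics/top0.png

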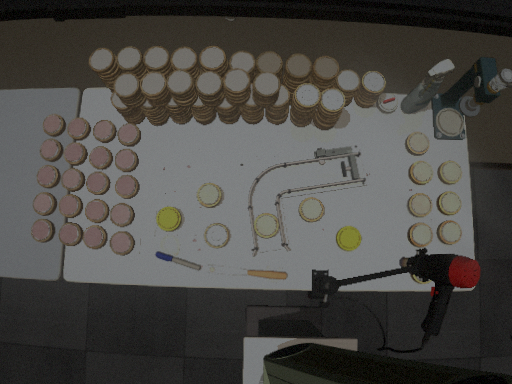

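The tin between the rails is at scene (286,223) and top (266,226). Look-alikes:
- yellow tins at scene (359,187) and (176,293)
- elbow tin at (305,192)
- far tin at (200,243)
- lid at (250,267)
- rows of stock tins

The white or pink one inside the rails is the target. Next I map the obstacles.

```bash
cat > h.py <<'E'
import numpy as np, cv2
from workcell import status, vision
def intr(f):
    h=f["color"].shape[0]; fl=h/2/np.tan(np.radians(f["fov_y"])/2)
    return fl,f["cx"],f["cy"],f["k1"]
def und(f,uv):
    fl,cx,cy,k1=intr(f); uv=np.asarray(uv,float)
    d=(uv-[cx,cy])/fl; s=d.copy()
    for _ in range(20): s=d/(1+k1*(s**2).sum(-1,keepdims=True))
    return s
def proj(f,P):
    fl,cx,cy,k1=intr(f); T=np.linalg.inv(np.asarray(f["pose"])); P=np.asarray(P,float)
    c=P@T[:3,:3].T+T[:3,3]; s=c[...,:2]/c[...,2:]; s=s*(1+k1*(s**2).sum(-1,keepdims=True))
    return s*fl+[cx,cy]
def onz(f,uv,z):
    s=und(f,uv); T=np.asarray(f["pose"]); r=np.concatenate([s,np.ones(s.shape[:-1]+(1,))],-1)@T[:3,:3].T
    t=(z-T[2,3])/r[...,2:]; return T[:3,3]+t*r
def cloud(f):
    v,u=np.mgrid[0:384,0:512]; s=und(f,np.stack([u,v],-1)); d=f["depth"][...,None]
    T=np.asarray(f["pose"]); return np.concatenate([s*d,d],-1)@T[:3,:3].T+T[:3,3]
def ortho(f,z,x0,x1,y0,y1,ppm):
    # image: rows = x decreasing downward, cols = y decreasing rightward
    H=int((x1-x0)*ppm);W=int((y1-y0)*ppm)
    r,c=np.mgrid[0:H,0:W]; P=np.stack([x1-r/ppm,y1-c/ppm,np.full(r.shape,float(z))],-1)
    m=proj(f,P).astype(np.float32)
    return cv2.remap(f["color"],m[...,0],m[...,1],cv2.INTER_CUBIC)
E
python3 - <<'E'
from h import *
f=vision.grab_frame("top"); C=cloud(f)
o=ortho(f,24,360,760,-300,300,1.3); cv2.imwrite("pics/orth0.png",o)
# max height grid 50mm
m=(f["depth"]>0)
for x in range(750,-50,-50):
    r=[]
    for y in range(450,-700,-50):
        k=m&(abs(C[...,0]-x)<25)&(abs(C[...,1]-y)<25)
        r.append("%4d"%C[...,2][k].max() if k.any() else "   .")
    print(x,"".join(r))
w=vision.grab_frame("wrist"); print(w["fov_y"],w["cx"],w["cy"],w["k1"],np.asarray(w["pose"]).round(3).tolist())
cv2.imwrite("pics/wrist0.png",w["color"])
s=vision.grab_frame("scene"); C=cloud(s);k=(s["depth"]>0)&(C[...,2]>40)&(C[...,0]<480)&(C[...,0]>50)&(C[...,1]<50)
P=C[k]; print(P.shape)
for a in range(0,600,50):
    q=P[(P[:,2]>=a)&(P[:,2]<a+50)]
    if len(q)>5: print(a,np.percentile(q,[2,50,98],axis=0).round().tolist())
E
```

```text
750  612 610 609 606 605 604 606 608 609 613 616 614 614 613 612 610 562  27 344 268   .   .   .
700    5   3   7   5   4   4   4   6   5   6  34  16  29   5   6  34  33  26   8   3   .   .   .
650    5   8   4   4   5   9   9  27  27  28  34  28  39   6   4  31  34  32  33  22   .   .   .
600    5   4   4  22  23   6  28  24   9  21  26  28  38  29   5  30  35  32  34  21   .   .   .
550    4   6   4  33  34   6  28  24  28  32  32   7   6   5   5  32  33  32  36   4   .   .   .
500    3  33  32  31  31   4  32  38  27  35  34   4   4   4   5  33  32  32  32   4   .   .   .
450    4  34  32  17  19  20  38  37  31   7   3  33  33   3   4  36  36  33  36   4   .   .   .
400    5  14   4  14  21  19  26   9  26   5   5  33  34   4 131 222 241  24  31   3   .   .   .
350    6  19  20  18   7   9  18  18  18   4  18   7 159 157 154 268 280 264   .   1   .   .   .
300    5   5   4   5   3   9  16  19  18   3 236 163 160 157   3 258 276 255   1   2   .   .   .
250 -891-889-885-889-892-887-891-880-893-889 170-892   .   .-888 199 199-887-892-886-889-894-890
200 -886-889-889-889-883-886-886-
[... 461 characters left out ...]
48486 256.4553549427273 191.9598864220025 -0.06841326588171419 [[0.315, -0.909, -0.273, 257.427], [-0.949, -0.302, -0.091, -520.259], [0.0, 0.287, -0.958, 385.17], [0.0, 0.0, 0.0, 1.0]]
(6475, 3)
0 [[51.0, -52.0, 40.0], [63.0, 17.0, 45.0], [306.0, 40.0, 50.0]]
50 [[51.0, -281.0, 51.0], [296.0, -42.0, 74.0], [350.0, 46.0, 99.0]]
100 [[142.0, -301.0, 102.0], [312.0, -186.0, 136.0], [384.0, 42.0, 150.0]]
150 [[144.0, -319.0, 151.0], [293.0, -287.0, 170.0], [367.0, 35.0, 199.0]]
200 [[141.0, -342.0, 201.0], [309.0, -303.0, 223.0], [369.0, 41.0, 249.0]]
250 [[138.0, -350.0, 251.0], [305.0, -319.0, 266.0], [362.0, 47.0, 299.0]]
300 [[136.0, -70.0, 302.0], [152.0, 4.0, 319.0], [174.0, 49.0, 338.0]]
```

View pics/orth0.png

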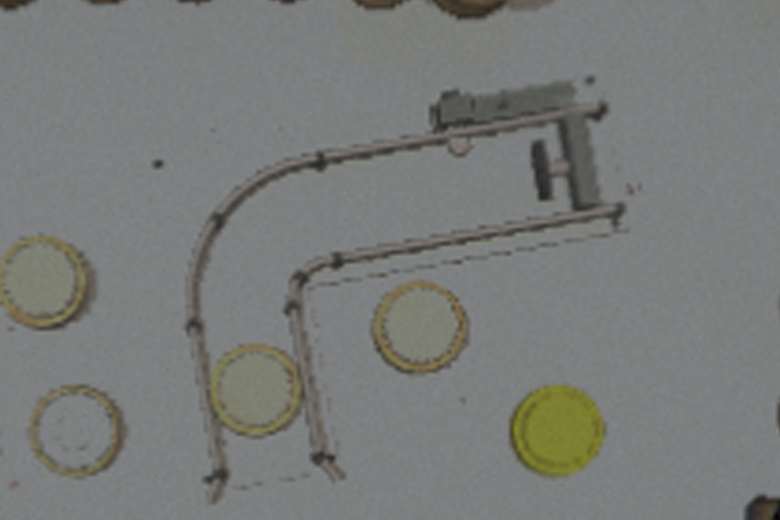

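```bash
cat >> h.py <<'E'
def plan(pts, w=0.0, start=None):
    """pts: list of (x,y,z,yaw deg); tool straight down. print rows (m, rad) from start"""
    if start is None:
        s=status.state(); p=s["ee_pos"]; start=(*p,s["ee_rot"][2])
    cur=np.array(start,float)
    for q in pts:
        q=np.array(q,float); d=q-cur; a=np.radians(cur[3]); 
        dy=(d[3]+180)%360-180 if abs(d[3])>185 else d[3]
        tx=d[0]*np.cos(a)+d[1]*np.sin(a); ty=d[0]*np.sin(a)-d[1]*np.cos(a)
        r=[w,round(tx/1e3,4),round(ty/1e3,4),round(-d[2]/1e3,4),0,0,round(-np.radians(dy),3)]
        print("["+",".join(f"{v:g}" for v in r)+"],",end="")
        # advance with rounded values
        cur=cur+[ (r[1]*np.cos(a)+r[2]*np.sin(a))*1e3,(r[1]*np.sin(a)-r[2]*np.cos(a))*1e3,-r[3]*1e3,-np.degrees(r[6])]
    print("\nend",cur.round(2))
E
python3 - <<'E'
from h import *
plan([(181,-546,404+52*k,18.3) for k in (1,2,3)]+[(181+(470-181)*k/13,-546+(606)*k/13,560,18.3+9.5*max(0,k-4)) for k in range(1,14)],start=(180.7,-545.7,404,18.3))
E
```

```text
[0,0.0002,0.0004,-0.052,0,0,-0],[0,-0,-0,-0.052,0,0,-0],[0,-0,-0,-0.052,0,0,-0],[0,0.0357,-0.0373,-0,0,0,-0],[0,0.0358,-0.0373,-0,0,0,-0],[0,0.0357,-0.0373,-0,0,0,-0],[0,0.0358,-0.0372,-0,0,0,-0],[0,0.0357,-0.0373,-0,0,0,-0.166],[0,0.0414,-0.0309,-0,0,0,-0.166],[0,0.046,-0.0236,-0,0,0,-0.165],[0,0.0491,-0.0157,-0,0,0,-0.166],[0,0.0512,-0.0074,-0,0,0,-0.166],[0,0.0516,0.0012,-0,0,0,-0.166],[0,0.0507,0.0097,-0,0,0,-0.166],[0,0.0484,0.0179,-0,0,0,-0.165],[0,0.0449,0.0257,-0,0,0,-0.166],
end [470.04  60.03 560.   103.79]
```

```bash
python3 -m jog '[[0,0,0,-0.052,0,0,0],[0,0,0,-0.052,0,0,0],[0,0,0,-0.052,0,0,0],[0,0.036,-0.037,0,0,0,0],[0,0.036,-0.037,0,0,0,0],[0,0.036,-0.037,0,0,0,0],[0,0.036,-0.037,0,0,0,0]]' 30
```

```text
time_s: 1.72
ee_pos: [271.3, -358.5, 560.9]
ee_rot: [180.0, -0.0, 18.3]
force: [1.2, -0.0, 1.0]
gripper_width: 24.3
```

```bash
python3 -m jog '[[0,0.036,-0.037,0,0,0,-0.166],[0,0.041,-0.031,0,0,0,-0.166],[0,0.046,-0.024,0,0,0,-0.166],[0,0.049,-0.016,0,0,0,-0.166],[0,0.051,-0.007,0,0,0,-0.166],[0,0.052,0.001,0,0,0,-0.166],[0,0.051,0.010,0,0,0,-0.166],[0,0.048,0.018,0,0,0,-0.166],[0,0.045,0.026,0,0,0,-0.166]]'
python3 - <<'E'
from h import *
s=status.state(); p=s["ee_pos"];y0=s["ee_rot"][2]
plan([(p[0]+(450-p[0])*k/9,p[1]+(50-p[1])*k/9,p[2]+(430-p[2])*k/9,y0+(190-y0)*k/9) for k in range(1,10)])
E
```

```text
time_s: 2.85
ee_pos: [471.2, 61.6, 561.0]
ee_rot: [180.0, 0.0, 104.3]
force: [0.7, -1.8, -0.3]
gripper_width: 0.4
[0,-0.0007,-0.0026,0.0146,0,0,-0.166],[0,-0.0002,-0.0027,0.0145,0,0,-0.167],[0,0.0002,-0.0026,0.0146,0,0,-0.166],[0,0.0007,-0.0027,0.0145,0,0,-0.166],[0,0.001,-0.0024,0.0146,0,0,-0.166],[0,0.0015,-0.0023,0.0145,0,0,-0.167],[0,0.0018,-0.0019,0.0146,0,0,-0.166],[0,0.0022,-0.0017,0.0145,0,0,-0.166],[0,0.0023,-0.0013,0.0146,0,0,-0.167],
end [450.02  49.96 429.96 190.03]
```

```bash
python3 -m jog '[[0,0,-0.003,0.0145,0,0,-0.166],[0,0,-0.003,0.0145,0,0,-0.166],[0,0,-0.003,0.0145,0,0,-0.166],[0,0.001,-0.003,0.0145,0,0,-0.166],[0,0.001,-0.002,0.0145,0,0,-0.166],[0,0.0015,-0.002,0.0145,0,0,-0.166],[0,0.002,-0.002,0.0145,0,0,-0.166],[0,0.002,-0.002,0.0145,0,0,-0.166],[0,0.002,-0.001,0.0145,0,0,-0.166],[0,0,0,0,0,0,0]]'
python3 - <<'E'
from h import *
f=vision.grab_frame("wrist"); cv2.imwrite("pics/wrist1.png",f["color"]); np.save("w1.npy",f,allow_pickle=True)
cv2.imwrite("pics/orth1.png",ortho(f,24,370,700,-210,160,2))
for l in ["tin_center","track","buffer","catch"]:
    print(l,[(d["p"],[round(v,1) for v in d["location"]]) for d in vision.find_in("wrist",l)])
E
```

```text
time_s: 4.1
ee_pos: [448.3, 49.1, 429.5]
ee_rot: [180.0, -0.1, -170.6]
force: [-0.0, 0.7, 1.2]
gripper_width: 0.5
tin_center [(0.8, [468.8, 368.5, 31.2]), (0.73, [458.9, 97.8, 33.2]), (0.58, [425.7, -126.0, 27.6])]
track [(0.58, [516.9, 65.0, 6.7])]
buffer [(0.51, [621.9, -121.6, 23.7])]
catch []
```

View pics/wrist1.png

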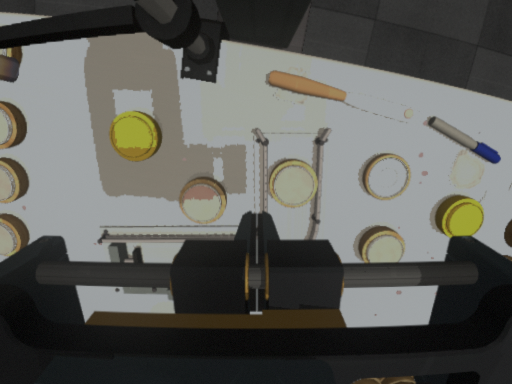

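View pics/orth1.png

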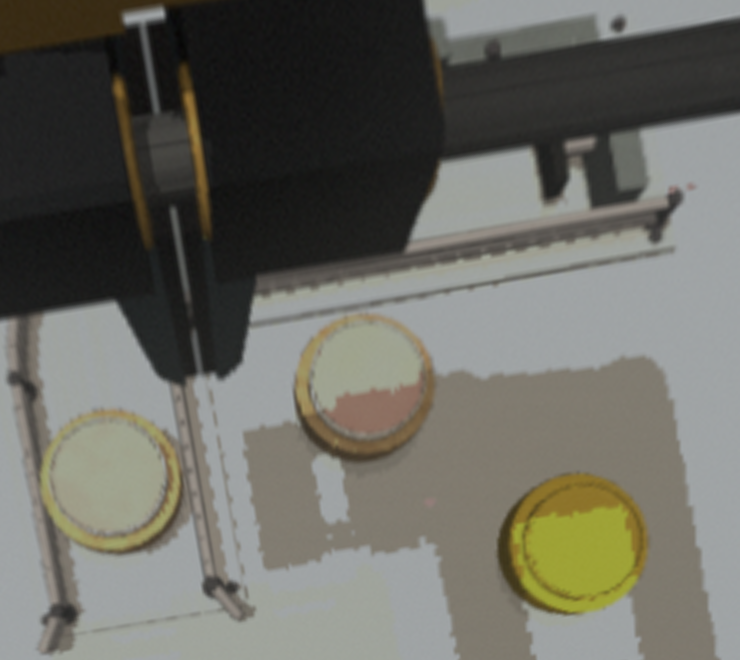

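```bash
cat >> h.py <<'E'
def rails(z,off=39.5):
    L=[]
    for s in (1,-1):
        o=off*s
        a=np.linspace(-125,0,60); L.append(np.stack([a,0*a+o,0*a+0,0*a+1],-1))
        t=np.linspace(0,np.pi/2,60); r=70+o
        L.append(np.stack([r*np.sin(t),-70+r*np.cos(t),np.sin(t),np.cos(t)],-1))
        a=np.linspace(-70,-295,100); L.append(np.stack([0*a+70+o,a,0*a+1,0*a],-1))
    return np.concatenate(L)
def T2(p,xy):
    c,s=np.cos(np.radians(p[2])),np.sin(np.radians(p[2])); return xy@np.array([[c,s],[-s,c]])+np.array(p[:2])
def line(p,P,z): return np.concatenate([T2(p,P),np.full((len(P),1),float(z))],-1)
E
cat > fit.py <<'E'
from h import *
from scipy.optimize import minimize
R=rails(24)
tf=vision.grab_frame("top"); sf=vision.grab_frame("scene"); wf=np.load("w1.npy",allow_pickle=True).item()
def cost_fn(f,sel,z=21,d=7):
    g=cv2.GaussianBlur(cv2.cvtColor(f["color"],cv2.COLOR_BGR2GRAY).astype(np.float32),(0,0),0.8)
    def samp(p,P):
        m=proj(f,line(p,P,z)).astype(np.float32); return cv2.remap(g,m[:,0],m[:,1],cv2.INTER_LINEAR)
    Q=R[sel(R)]
    def c(p):
        a=samp(p,Q[:,:2]); b=samp(p,Q[:,:2]+Q[:,2:]*d); e=samp(p,Q[:,:2]-Q[:,2:]*d)
        return np.clip(a-(b+e)/2,-60,20).mean()
    return c
allr=lambda R:R[:,0]>-999
ent=lambda R:(R[:,0]<-30)
for n,f,sel in (("top",tf,allr),("scene",sf,allr),("wrist entry",wf,ent)):
    c=cost_fn(f,sel); best=None
    for x in (520,530,540):
      for y in (90,100,110):
        for yaw in (7,10,13):
            r=minimize(c,[x,y,yaw],method="Nelder-Mead",options=dict(initial_simplex=[[x,y,yaw],[x+6,y,yaw],[x,y+6,yaw],[x,y,yaw+2]]))
            if best is None or r.fun<best.fun: best=r
    print(n,best.x.round(2),best.fun)
ct,cs=cost_fn(tf,allr),cost_fn(sf,allr)
r=minimize(lambda p:ct(p)+cs(p),[525,100,10],method="Nelder-Mead");print("both",r.x.round(2))
p=r.x
for n,f in (("top",tf),("wr",wf),("scene",sf)):
    im=cv2.resize(f["color"],None,fx=1.5,fy=1.5)
    for q in proj(f,line(p,R[:,:2],24)): cv2.circle(im,tuple(int(v*1.5+.5) for v in q),0,(0,0,255),-1)
    cv2.imwrite(f"pics/fit_{n}.png",im)
E
python3 fit.py
```

```text
top [516.6  109.11   9.53] -13.71923828125
scene [503.39 129.    10.39] -27.20488739013672
wrist entry [535.88 114.21  10.12] -36.621212005615234
both [597.62 101.78   9.66]
```

```bash
python3 - <<'E'
from h import *
R=rails(24)
tf=vision.grab_frame("top"); sf=vision.grab_frame("scene")
p=[514,109,9.8]
out=[]
for f,(u0,u1,v0,v1) in ((tf,(230,390,130,270)),(sf,(180,350,135,265))):
    k=5; im=cv2.resize(f["color"][v0:v1,u0:u1],None,fx=k,fy=k,interpolation=cv2.INTER_CUBIC)
    for q in proj(f,line(p,R[:,:2],24)): cv2.circle(im,(int((q[0]-u0+.5)*k),int((q[1]-v0+.5)*k)),1,(0,0,255),-1)
    out.append(im)
cv2.imwrite("pics/ova.png",out[0][:600,:800]);cv2.imwrite("pics/ovb.png",cv2.resize(out[1],None,fx=.9,fy=.9)[:600,:800])
E
```

```text
(no output)
```

View pics/ova.png

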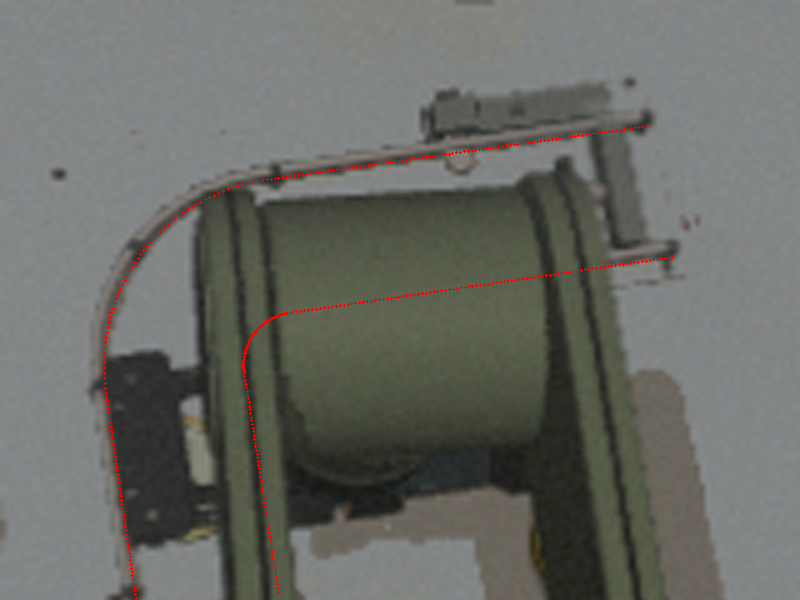

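View pics/ovb.png

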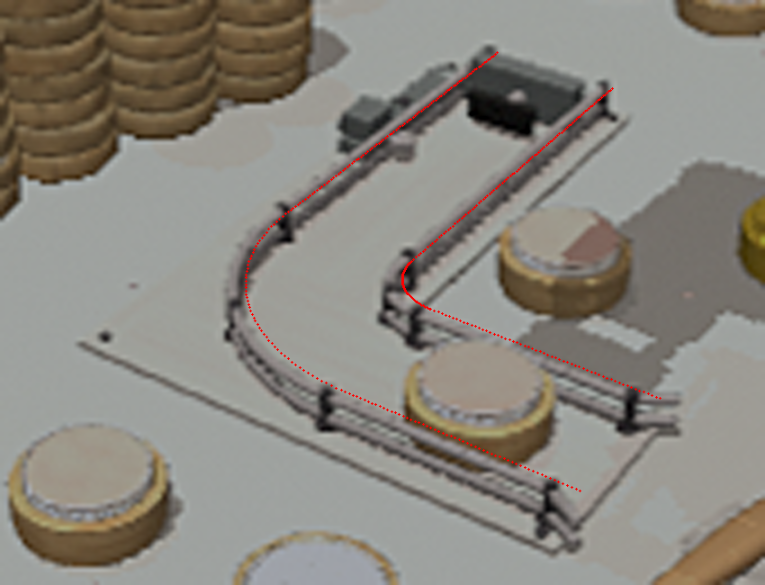

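```bash
cat > fit2.py <<'E'
exec(open('fit.py').read().split("allr=")[0])
tf["color"]=cv2.imread("pics/top0.png"); sf["color"]=cv2.imread("pics/scene0.png")
allr=lambda R:R[:,0]>-999; ent=lambda R:R[:,0]<-50
import itertools
def ref(c,x0=(516,111,10)):
    best=(9,)
    for d in itertools.product(np.arange(-8,8.1,1),np.arange(-8,8.1,1),np.arange(-1.5,1.6,.5)):
        v=c(np.array(x0)+d)
        if v<best[0]: best=(v,np.array(x0)+d)
    r=minimize(c,best[1],method="Nelder-Mead",options=dict(initial_simplex=best[1]+np.array([[0,0,0],[1,0,0],[0,1,0],[0,0,.5]])))
    return r.x.round(2),round(float(r.fun),2)
for z in (21,):
  for n,f,sel in (("top",tf,allr),("scene",sf,allr),("wrist",wf,ent)):
    print(z,n,ref(cost_fn(f,sel,z=z)))
ct,cs=cost_fn(tf,allr),cost_fn(sf,allr)
p,_=ref(lambda p:ct(p)+cs(p)); print("both",p)
out=[]
for n,f,(u0,u1,v0,v1) in (("a",tf,(235,375,140,260)),("b",sf,(190,345,140,260))):
    k=5; im=cv2.resize(f["color"][v0:v1,u0:u1],None,fx=k,fy=k,interpolation=cv2.INTER_CUBIC)
    for q in proj(f,line(p,R[:,:2],24)): cv2.circle(im,(int((q[0]-u0+.5)*k),int((q[1]-v0+.5)*k)),1,(0,0,255),-1)
    cv2.imwrite(f"pics/ov2{n}.png",im)
E
python3 fit2.py
```

```text
21 top (array([516.23, 110.14,   9.76]), -21.13)
21 scene (array([505.57, 116.33,  10.76]), -19.68)
21 wrist (array([526.24, 113.02,  10.41]), -34.44)
both [514.63 111.98   9.77]
```

```bash
python3 -c "
import cv2,numpy as np
a=cv2.imread('pics/ov2a.png');b=cv2.imread('pics/ov2b.png')
cv2.imwrite('pics/ov3.png',np.hstack([cv2.resize(a,(400,int(a.shape[0]*400/a.shape[1])))[:300],cv2.resize(b,(400,int(b.shape[0]*400/b.shape[1])))[:300]]))" || true
```

```text
(no output)
```

View pics/ov2a.png

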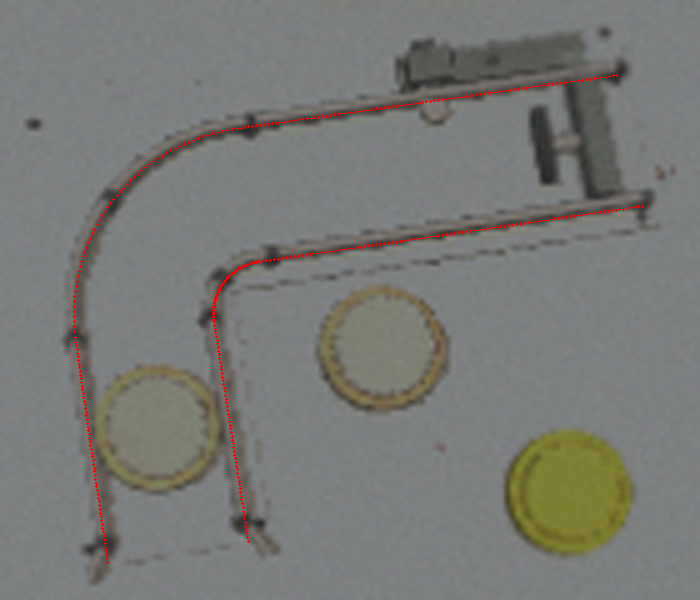

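View pics/ov2b.png

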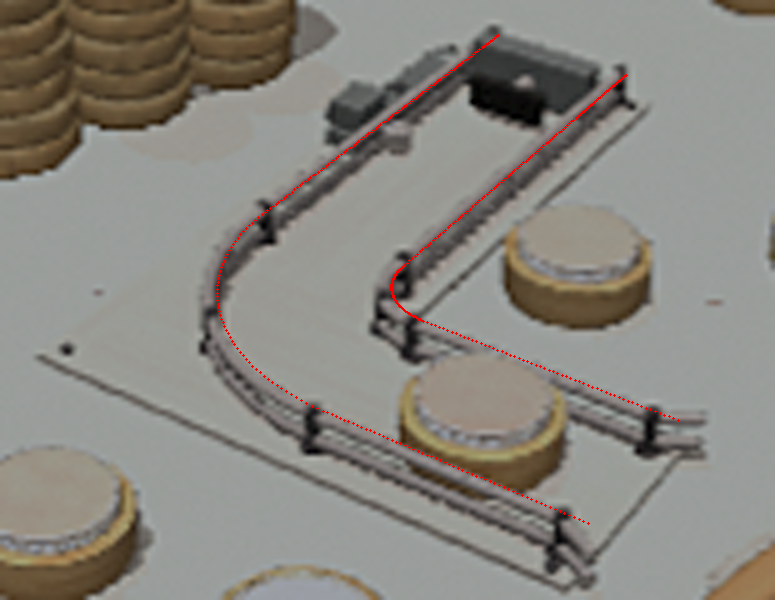

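```bash
python3 - <<'E'
from h import *
C=np.concatenate([cloud(vision.grab_frame(n)).reshape(-1,3) for n in("scene",)])
k=(C[:,0]>240)&(C[:,0]<430)&(C[:,1]>-130)&(C[:,1]<150)&(C[:,2]>40)&(C[:,2]<400)
P=C[k]
for a in range(40,400,40):
    q=P[(P[:,2]>=a)&(P[:,2]<a+40)]
    if len(q)>3: print(a,len(q),q.min(0).round(),q.max(0).round())
s=status.state(); print(s["ee_pos"],s["ee_rot"],s["force"])
print("nose",onz(vision.grab_frame("top"),[[235+435/5-.5,140+110/5-.5],[235+540/5-.5,140+145/5-.5]],20))
plan([(420,85,400,190),(392,90.3,330,190),(392,90.3,280,190),(392,90.3,240,190),(392,90.3,203,190)])
E
```

```text
40 155 [292. -55.  40.] [315. -37.  79.]
80 156 [286. -57.  80.] [315. -32. 120.]
120 480 [ 247. -128.  120.] [322. -24. 160.]
160 484 [ 246. -107.  160.] [323. -25. 200.]
200 240 [290. -57. 200.] [310. -35. 236.]
240 27 [428.  53. 249.] [430.  61. 278.]
280 84 [399. -31. 281.] [430. 130. 320.]
320 1283 [396. -41. 320.] [430. 138. 360.]
360 584 [398. -41. 360.] [430. 137. 400.]
[448.69714408  49.20500021 430.31495005] [-1.79992208e+02  1.14861165e-02 -1.70486525e+02] [-0.62781933 -0.46173847 -0.46927219]
nose [[ 649.69682744  -53.53762397   20.        ]
 [ 630.44818676 -114.82344475   20.        ]]
[0,0.0224,0.0401,0.0303,0,0,-0.008],[0,0.0266,0.01,0.07,0,0,-0],[0,0,0,0.05,0,0,-0],[0,0,0,0.04,0,0,-0],[0,0,0,0.037,0,0,-0],
end [ 392.03   90.28  202.99 -170.03]
```

```bash
python3 -m jog '[[0,0.022,0.040,0.030,0,0,-0.008],[0,0.027,0.010,0.060,0,0,0],[0,0,0,0.05,0,0,0],[0,0,0,0.04,0,0,0],[0,0,0,0.03,0,0,0],[0,0,0,0,0,0,0]]' 30
python3 - <<'E'
from h import *
for n in ("wrist","scene"):
    f=vision.grab_frame(n); cv2.imwrite(f"pics/{n}2.png",f["color"])
    if n=="scene": cv2.imwrite("pics/scene2c.png",cv2.resize(f["color"][130:290,170:370],None,fx=3.5,fy=3.5))
E
```

```text
time_s: 5.5
ee_pos: [393.1, 89.7, 222.5]
ee_rot: [-180.0, -0.3, -170.0]
force: [0.6, -0.5, -0.0]
gripper_width: 0.7
```

View pics/wrist2.png

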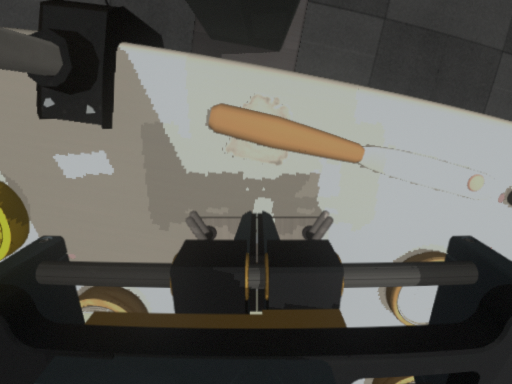

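View pics/scene2c.png

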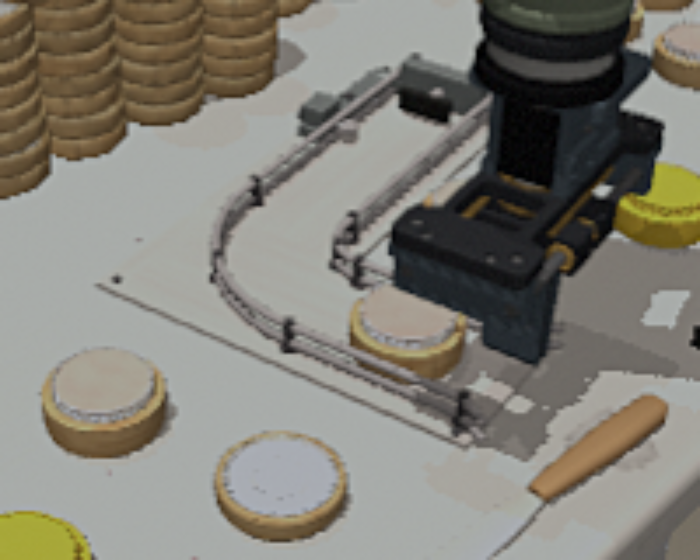

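```bash
python3 -m jog '[[0,0,0,0.011,0,0,0],[0,0,0,0.010,0,0,0],[0,-0.004,0,0,0,0,0],[0,-0.004,0,0,0,0,0],[0,-0.003,0,0,0,0,0],[0,0,0,0,0,0,0]]'
python3 - <<'E'
from h import *
f=vision.grab_frame("scene"); cv2.imwrite("pics/scene3c.png",cv2.resize(f["color"][130:290,170:370],None,fx=3.5,fy=3.5))
E
```

```text
time_s: 6.35
ee_pos: [405.0, 91.8, 203.1]
ee_rot: [-180.0, 0.0, -170.0]
force: [0.3, -0.7, 0.1]
gripper_width: 0.1
```

View pics/scene3c.png

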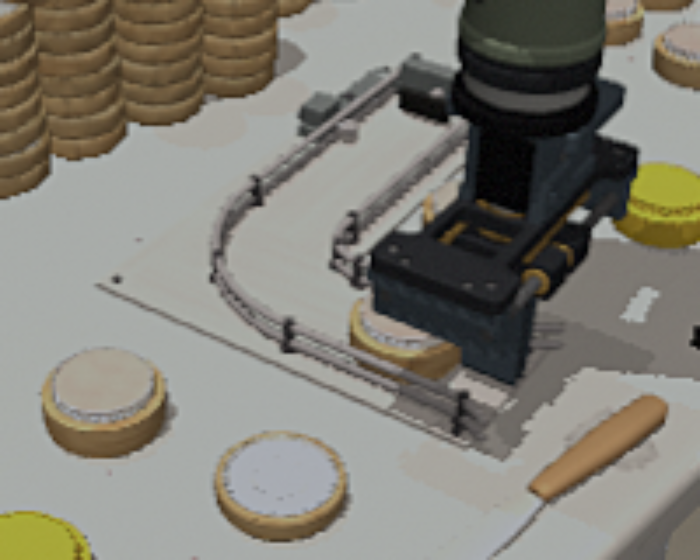

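```bash
python3 -m jog '[[0,-0.003,0,0,0,0,0],[0,-0.004,0,0,0,0,0],[0,-0.004,0,0,0,0,0],[0,-0.004,0,0,0,0,0]]'
python3 - <<'E'
from h import *
f=vision.grab_frame("scene"); cv2.imwrite("pics/scene4c.png",cv2.resize(f["color"][170:270,230:350],None,fx=5,fy=5))
E
```

```text
time_s: 6.9
ee_pos: [419.7, 94.4, 202.9]
ee_rot: [-180.0, -0.0, -170.0]
force: [-0.3, 0.3, 0.3]
gripper_width: 1.0
```

View pics/scene4c.png

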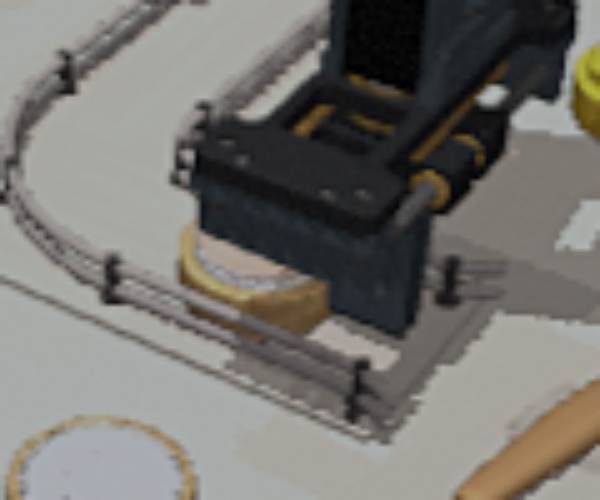

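```bash
cat >> h.py <<'E'
TR=[515,112,10]
def cen(s):
    if s<=0: return np.array([s,0.]),0.
    ph=min(s/70,np.pi/2)
    c=np.array([70*np.sin(ph),-70+70*np.cos(ph)])
    if s>70*np.pi/2: c=c+[0,-(s-70*np.pi/2)]
    return c,ph
def over(f,ss,name,box,k=5):
    u0,u1,v0,v1=box; im=cv2.resize(f["color"][v0:v1,u0:u1],None,fx=k,fy=k,interpolation=cv2.INTER_CUBIC)
    t=np.linspace(0,2*np.pi,90); cols=[(0,0,255),(0,255,0),(255,0,0)]
    for s,co in zip(ss,cols):
        c,_=cen(s)
        for z,r in ((28,35),(4,35),(35,29)):
            q=proj(f,line(TR,c+r*np.stack([np.cos(t),np.sin(t)],-1),z)); q=((q-[u0,v0]+.5)*k).astype(np.int32)
            cv2.polylines(im,[q],True,co,1)
    cv2.imwrite(name,im)
def fingerpose(s,D=51,z=203):
    c,ph=cen(s); t=np.array([np.cos(ph),-np.sin(ph)]); q=T2(TR,(c-D*t)[None])[0]
    return (q[0],q[1],z,TR[2]+180-np.degrees(ph))
E
python3 - <<'E'
from h import *
f=vision.grab_frame("scene"); over(f,[-57,-46,-38],"pics/ov5.png",(230,350,170,270))
E
```

```text
(no output)
```

View pics/ov5.png

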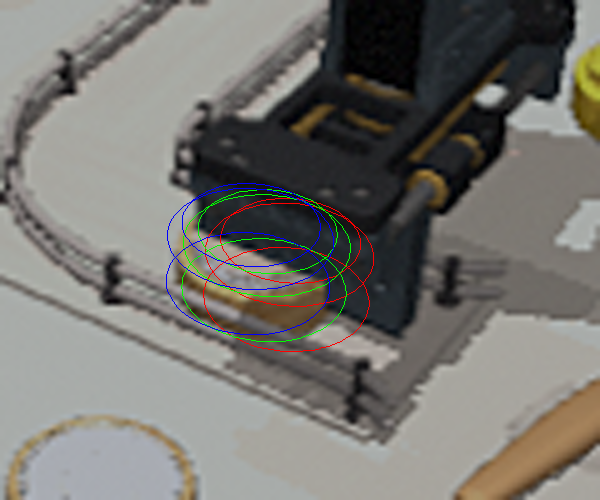

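```bash
python3 -m jog '[[0,-0.005,0,0,0,0,0],[0,-0.006,0,0,0,0,0],[0,-0.006,0,0,0,0,0],[0,-0.006,0,0,0,0,0],[0,-0.006,0,0,0,0,0],[0,-0.006,0,0,0,0,0],[0,-0.006,0,0,0,0,0],[0,-0.004,0,0,0,0,0]]'
python3 - <<'E'
from h import *
s=status.state();p=s["ee_pos"]
f=vision.grab_frame("scene"); over(f,[-5,0,5],"pics/ov6.png",(210,350,160,270))
f=vision.grab_frame("top"); cv2.imwrite("pics/top6.png",cv2.resize(f["color"][130:270,230:390],None,fx=4,fy=4))
d=p[:2]-[515,112]; print(p, d@[np.cos(.1745),np.sin(.1745)],d@[-np.sin(.1745),np.cos(.1745)])
plan([fingerpose(x) for x in np.arange(4,111,5)])
E
```

```text
time_s: 8.0
ee_pos: [464.1, 102.2, 202.9]
ee_rot: [-180.0, 0.0, -170.0]
force: [-0.1, -0.2, 0.2]
gripper_width: 0.6
[464.10017592 102.20029837 202.8825596 ] -51.82821494383684 -0.8138668987386902
[0,-0.0048,0.0036,-0.0001,0,0,0.057],[0,-0.0051,0.0035,0,0,0,0.071],[0,-0.0052,0.0034,0,0,0,0.072],[0,-0.0051,0.0035,0,0,0,0.071],[0,-0.0051,0.0034,0,0,0,0.072],[0,-0.0051,0.0035,0,0,0,0.071],[0,-0.0052,0.0035,0,0,0,0.071],[0,-0.0051,0.0034,0,0,0,0.072],[0,-0.0051,0.0035,0,0,0,0.071],[0,-0.0051,0.0035,0,0,0,0.072],[0,-0.0052,0.0034,0,0,0,0.071],[0,-0.0051,0.0035,0,0,0,0.072],[0,-0.0051,0.0034,0,0,0,0.071],[0,-0.0051,0.0035,0,0,0,0.071],[0,-0.0052,0.0035,0,0,0,0.072],[0,-0.0051,0.0034,0,0,0,0.071],[0,-0.0051,0.0035,0,0,0,0.072],[0,-0.0051,0.0034,0,0,0,0.071],[0,-0.0052,0.0035,0,0,0,0.072],[0,-0.0051,0.0035,0,0,0,0.071],[0,-0.0051,0.0034,0,0,0,0.071],[0,-0.0051,0.0035,0,0,0,0.072],
end [ 586.38  106.3   203.02 -259.23]
```

View pics/ov6.png

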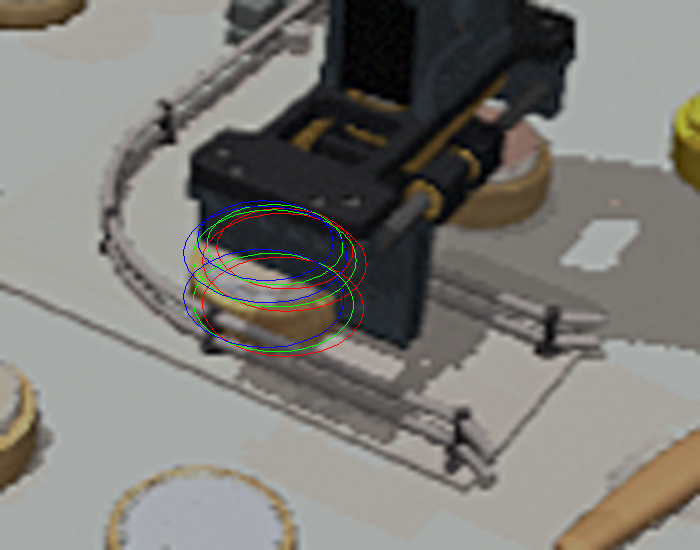

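View pics/top6.png

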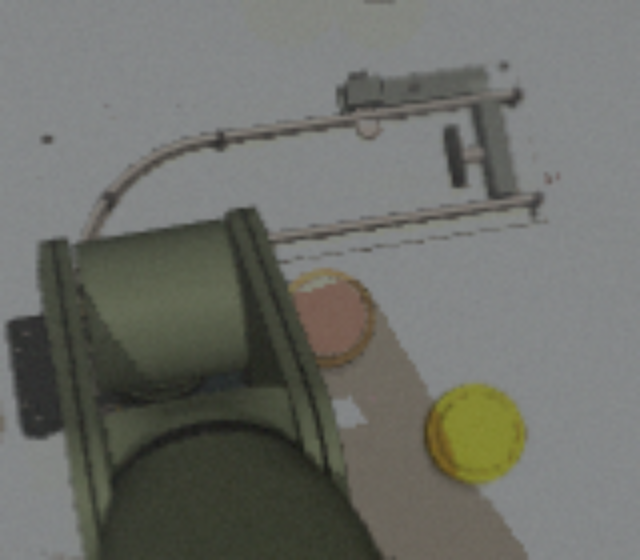

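```bash
python3 -m jog '[[0,-0.005,0.0035,0,0,0,0.060],[0,-0.005,0.0035,0,0,0,0.071],[0,-0.005,0.0035,0,0,0,0.071],[0,-0.005,0.0035,0,0,0,0.071],[0,-0.005,0.0035,0,0,0,0.071],[0,-0.005,0.0035,0,0,0,0.071]]'
cat > chk.py <<'E'
from h import *
import sys
s=status.state();p=s["ee_pos"]; g=float(sys.argv[1])
f=vision.grab_frame("scene"); over(f,[g-5,g,g+5],f"pics/ov_{g:g}.png",tuple(map(int,sys.argv[3].split(","))) if len(sys.argv)>3 else (210,350,140,250))
q=fingerpose(g); print(p.round(1),s["ee_rot"].round(1),s["force"].round(1),"ideal",np.round(q,1))
if len(sys.argv)>2: plan([fingerpose(x) for x in np.arange(g+5,float(sys.argv[2]),5)])
E
python3 chk.py 29 60
```

```text
time_s: 8.85
ee_pos: [493.2, 123.2, 202.8]
ee_rot: [-180.0, -0.0, 166.1]
force: [0.1, -0.0, 0.5]
gripper_width: 0.4
[493.2 123.2 202.8] [-180.    -0.   166.1] [ 0.1 -0.   0.5] ideal [494.2 123.2 203.  166.3]
[0,-0.0054,0.0032,-0.0001,0,0,0.067],[0,-0.0051,0.0034,0,0,0,0.071],[0,-0.0051,0.0035,0,0,0,0.072],[0,-0.0051,0.0035,0,0,0,0.071],[0,-0.0052,0.0034,0,0,0,0.071],[0,-0.0051,0.0035,0,0,0,0.072],
end [530.52 129.61 203.04 141.7 ]
```

View pics/ov_29.png

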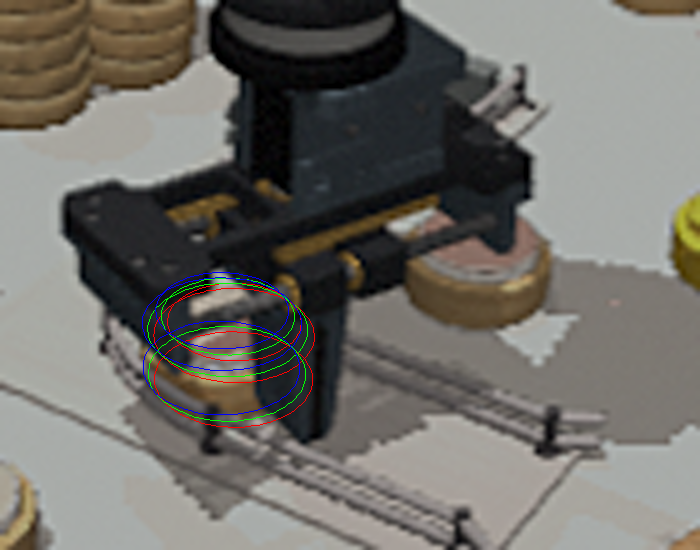

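```bash
python3 -m jog '[[0,-0.0054,0.0032,0,0,0,0.068],[0,-0.0051,0.0035,0,0,0,0.0714],[0,-0.0051,0.0035,0,0,0,0.0714],[0,-0.0051,0.0035,0,0,0,0.0714],[0,-0.0051,0.0035,0,0,0,0.0714],[0,-0.0051,0.0035,0,0,0,0.0714]]'
python3 chk.py 59 111
```

```text
time_s: 9.65
ee_pos: [529.7, 129.5, 202.8]
ee_rot: [-180.0, -0.0, 141.8]
force: [-0.2, -0.2, 0.3]
gripper_width: 0.4
[529.7 129.5 202.8] [-180.    -0.   141.8] [-0.2 -0.2  0.3] ideal [530.5 129.6 203.  141.7]
[0,-0.0051,0.0035,-0.0001,0,0,0.071],[0,-0.0051,0.0034,0,0,0,0.071],[0,-0.0052,0.0035,0,0,0,0.072],[0,-0.0051,0.0035,0,0,0,0.071],[0,-0.0051,0.0034,0,0,0,0.072],[0,-0.0051,0.0035,0,0,0,0.071],[0,-0.0052,0.0035,0,0,0,0.072],[0,-0.0051,0.0034,0,0,0,0.071],[0,-0.0051,0.0035,0,0,0,0.071],[0,-0.0051,0.0034,0,0,0,0.072],
end [586.34 106.29 203.01 100.78]
```

View pics/ov_59.png

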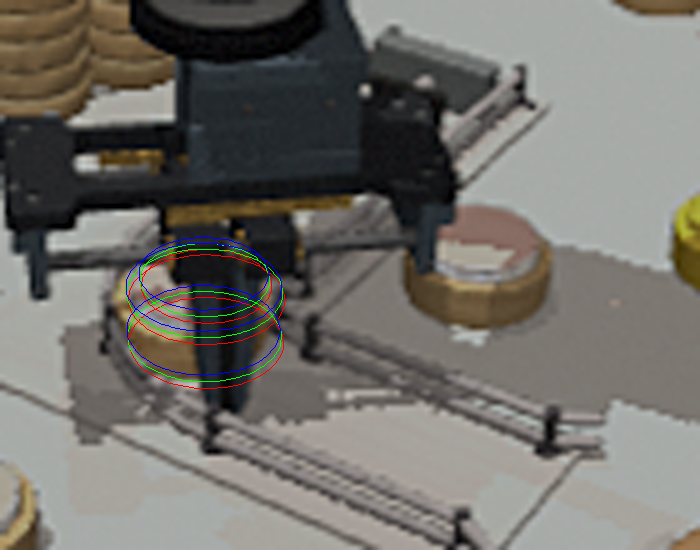

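```bash
python3 -m jog '[[0,-0.0051,0.0035,0,0,0,0.0714],[0,-0.0051,0.0035,0,0,0,0.0714],[0,-0.0051,0.0035,0,0,0,0.0714],[0,-0.0051,0.0035,0,0,0,0.0714],[0,-0.0051,0.0035,0,0,0,0.0714]]'
python3 chk.py 84 
```

```text
time_s: 10.32
ee_pos: [559.7, 123.1, 202.8]
ee_rot: [-180.0, -0.0, 121.4]
force: [0.5, 0.3, 1.2]
gripper_width: 0.3
[559.7 123.1 202.8] [-180.    -0.   121.4] [0.5 0.3 1.2] ideal [560.5 123.  203.  121.2]
```

View pics/ov_84.png

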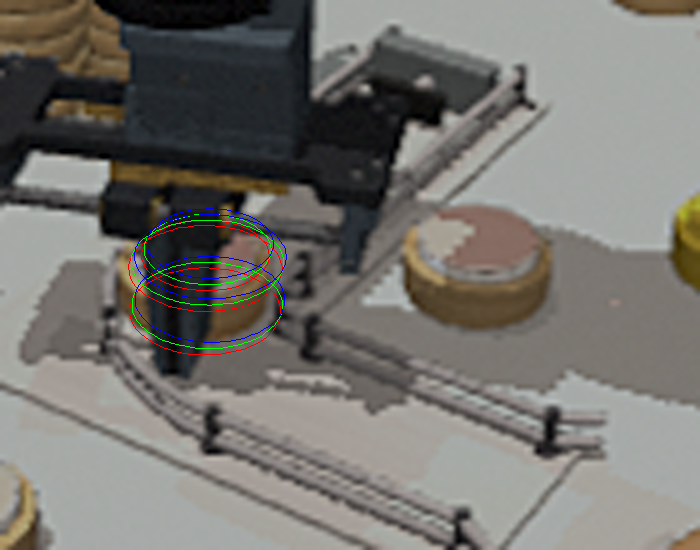

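```bash
python3 -m jog '[[0,-0.0051,0.0035,0,0,0,0.0714],[0,-0.0051,0.0035,0,0,0,0.0714],[0,-0.0051,0.0035,0,0,0,0.0714],[0,-0.0051,0.0035,0,0,0,0.0714],[0,-0.0051,0.0035,0,0,0,0.0714]]'
python3 chk.py 109; python3 - <<'E'
from h import *
plan([fingerpose(x) for x in np.arange(114,170,5)])
E
```

```text
time_s: 11.0
ee_pos: [585.6, 106.7, 202.8]
ee_rot: [-180.0, -0.0, 101.0]
force: [-0.5, 0.2, 1.3]
gripper_width: 0.5
[585.6 106.7 202.8] [-180.   -0.  101.] [-0.5  0.2  1.3] ideal [586.4 106.3 203.  100.8]
[0,-0.0051,0.0008,-0.0002,0,0,0.015],[0,-0.005,-0,0,0,0,-0],[0,-0.005,-0,0,0,0,-0],[0,-0.005,-0,0,0,0,-0],[0,-0.005,-0,0,0,0,-0],[0,-0.005,-0,0,0,0,-0],[0,-0.005,-0,0,0,0,-0],[0,-0.005,-0,0,0,0,-0],[0,-0.005,-0,0,0,0,-0],[0,-0.005,-0,0,0,0,-0],[0,-0.005,-0,0,0,0,-0],[0,-0.005,-0,0,0,0,-0],
end [597.5   47.31 203.04  99.99]
```

View pics/ov_109.png

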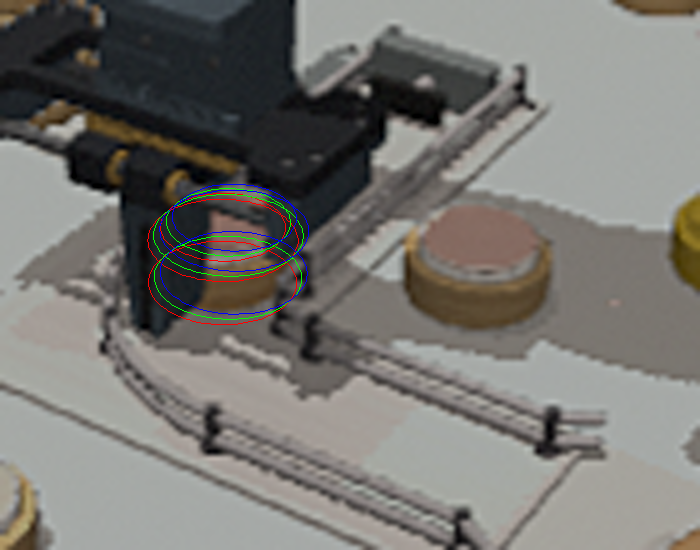

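```bash
python3 -m jog '[[0,-0.0051,0.0008,0,0,0,0.017],[0,-0.005,0,0,0,0,0],[0,-0.005,0,0,0,0,0],[0,-0.005,0,0,0,0,0],[0,-0.005,0,0,0,0,0],[0,-0.005,0,0,0,0,0],[0,-0.005,0,0,0,0,0]]'
python3 chk.py 144; python3 - <<'E'
from h import *
plan([fingerpose(x) for x in np.arange(149,190,5)])
E
```

```text
time_s: 11.92
ee_pos: [592.9, 72.0, 202.9]
ee_rot: [180.0, 0.0, 100.0]
force: [-0.3, -0.3, -0.7]
gripper_width: 0.7
[592.9  72.  202.9] [180.   0. 100.] [-0.3 -0.3 -0.7] ideal [593.1  71.9 203.  100. ]
[0,-0.0047,0.0002,-0.0001,0,0,-0.001],[0,-0.005,-0,0,0,0,0],[0,-0.005,-0,0,0,0,0],[0,-0.005,-0,0,0,0,0],[0,-0.005,-0,0,0,0,0],[0,-0.005,-0,0,0,0,0],[0,-0.005,-0,0,0,0,0],[0,-0.005,-0,0,0,0,0],[0,-0.005,-0,0,0,0,0],
end [601.    27.58 203.   100.01]
```

View pics/ov_144.png

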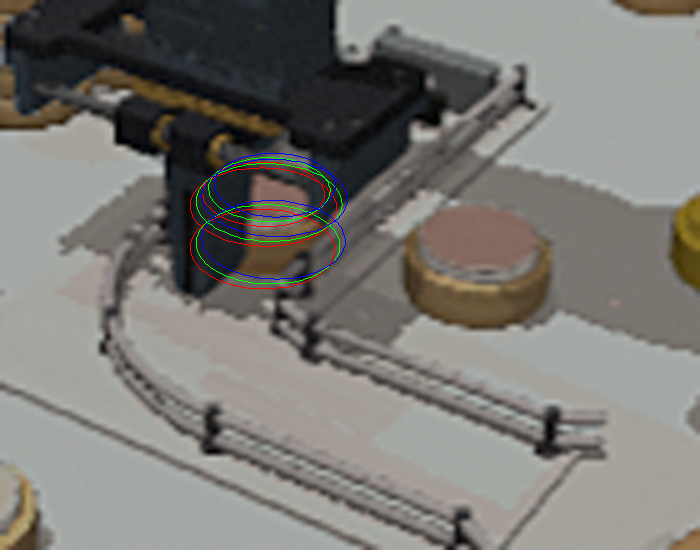

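```bash
python3 -m jog '[[0,-0.005,0,0,0,0,0],[0,-0.005,0,0,0,0,0],[0,-0.005,0,0,0,0,0],[0,-0.005,0,0,0,0,0],[0,-0.005,0,0,0,0,0],[0,-0.005,0,0,0,0,0],[0,-0.005,0,0,0,0,0],[0,-0.005,0,0,0,0,0],[0,-0.005,0,0,0,0,0]]'
python3 chk.py 189; python3 - <<'E'
from h import *
f=vision.grab_frame("top"); cv2.imwrite("pics/top7.png",cv2.resize(f["color"][130:270,230:390],None,fx=4,fy=4))
E
```

```text
time_s: 13.1
ee_pos: [600.7, 27.7, 202.9]
ee_rot: [180.0, 0.0, 100.0]
force: [0.6, 0.6, -0.2]
gripper_width: 0.3
[600.7  27.7 202.9] [180.   0. 100.] [ 0.6  0.6 -0.2] ideal [601.   27.6 203.  100. ]
```

View pics/ov_189.png

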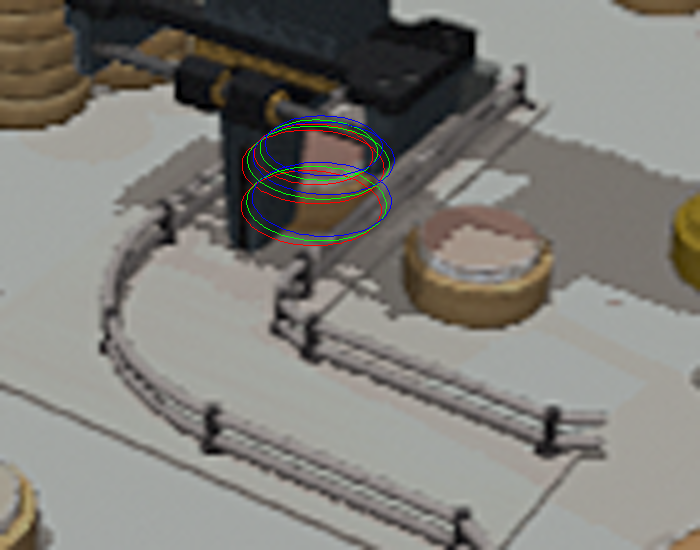

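View pics/top7.png

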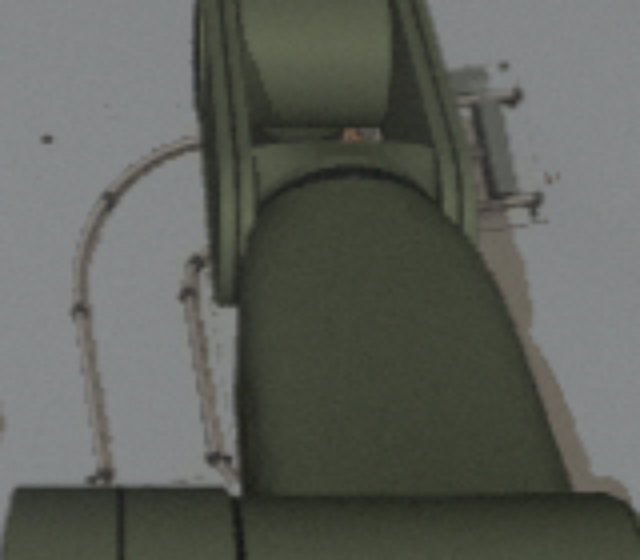

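```bash
python3 -m jog '[[0,-0.003,0,0,0,0,0],[0,-0.003,0,0,0,0,0],[0,-0.003,0,0,0,0,0]]'
```

```text
time_s: 13.58
ee_pos: [602.2, 19.1, 202.9]
ee_rot: [-180.0, -0.0, 100.0]
force: [-0.6, -0.5, -0.1]
gripper_width: 0.7
```

```bash
python3 -m jog '[[0,-0.003,0,0,0,0,0],[0,-0.002,0,0,0,0,0]]'
```

```text
time_s: 13.82
ee_pos: [603.1, 14.1, 202.9]
ee_rot: [-180.0, 0.0, 100.0]
force: [0.0, 0.3, 0.4]
gripper_width: 0.6
```

```bash
python3 -m jog '[[0,-0.002,0,0,0,0,0],[0,-0.002,0,0,0,0,0]]'
```

```text
time_s: 14.08
ee_pos: [603.4, 10.8, 202.8]
ee_rot: [-179.9, -0.1, 99.9]
force: [-2.2, 3.4, 0.8]
gripper_width: 0.5
```

```bash
python3 -m jog '[[0,-0.002,0,0,0,0,0],[0,-0.002,0,0,0,0,0]]'
```

```text
time_s: 14.32
ee_pos: [604.2, 6.5, 202.8]
ee_rot: [-179.9, -0.0, 100.0]
force: [-3.2, 3.6, 0.5]
gripper_width: -0.1
```

```bash
python3 -m jog '[[0,-0.002,0,0,0,0,0],[0,-0.002,0,0,0,0,0],[0,-0.002,0,0,0,0,0]]'
```

```text
time_s: 14.7
ee_pos: [605.6, 0.3, 202.8]
ee_rot: [180.0, 0.0, 100.0]
force: [-0.7, 3.8, -0.1]
gripper_width: 0.5
```

```bash
python3 -m jog '[[0,-0.002,0,0,0,0,0],[0,-0.002,0,0,0,0,0],[0,-0.002,0,0,0,0,0]]'
```

```text
time_s: 15.08
ee_pos: [606.6, -5.7, 202.9]
ee_rot: [180.0, 0.0, 100.0]
force: [-2.3, 3.4, -1.4]
gripper_width: 0.6
```

```bash
python3 -m jog '[[0,-0.002,0,0,0,0,0],[0,-0.002,0,0,0,0,0],[0,-0.002,0,0,0,0,0]]'
```

```text
time_s: 15.45
ee_pos: [607.7, -11.6, 203.0]
ee_rot: [180.0, 0.0, 100.0]
force: [-0.4, 1.7, 0.8]
gripper_width: 0.4
```

```bash
python3 -m jog '[[0,-0.003,0,0,0,0,0],[0,-0.003,0,0,0,0,0],[0,-0.003,0,0,0,0,0],[0,-0.003,0,0,0,0,0]]'; python3 chk.py 237
```

```text
time_s: 15.95
ee_pos: [609.8, -23.5, 202.9]
ee_rot: [180.0, 0.0, 100.0]
force: [-0.2, 0.1, 0.0]
gripper_width: 0.6
[609.8 -23.5 202.9] [180.   0. 100.] [-0.2  0.1  0. ] ideal [609.3 -19.7 203.  100. ]
```

```bash
python3 -m jog '[[0,-0.002,0,0,0,0,0],[0,-0.002,0,0,0,0,0]]'
```

```text
time_s: 16.25
ee_pos: [610.4, -27.3, 203.0]
ee_rot: [180.0, 0.0, 100.0]
force: [-0.6, 0.0, -0.4]
gripper_width: 1.0
```

View pics/ov_237.png

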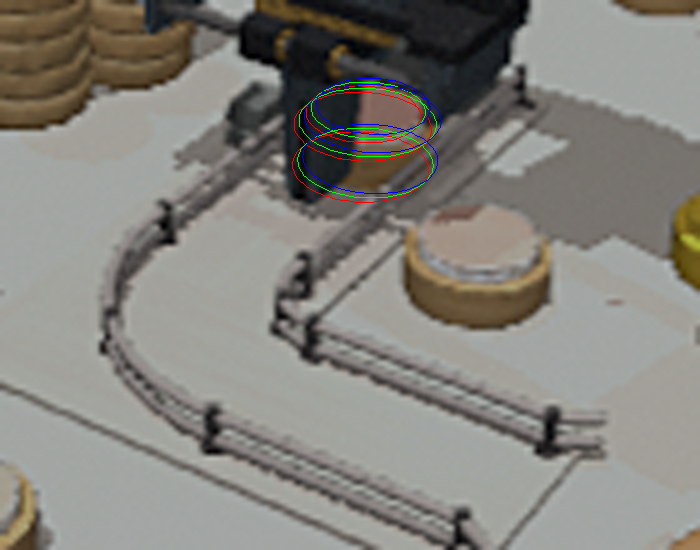

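Past the catch's widest point. Now slow 1–2 mm steps to the pad.

```bash
python3 -m jog '[[0,-0.002,0,0,0,0,0],[0,-0.0015,0,0,0,0,0],[0,0,0,0,0,0,0]]'
```

```text
time_s: 16.62
ee_pos: [611.0, -30.7, 202.9]
ee_rot: [180.0, 0.0, 100.0]
force: [0.4, -0.4, 0.1]
gripper_width: 0.5
```

```bash
python3 -m jog '[[0,-0.0015,0,0,0,0,0],[0,0,0,0,0,0,0]]'
```

```text
time_s: 16.88
ee_pos: [611.1, -31.8, 202.8]
ee_rot: [-180.0, -0.0, 100.0]
force: [0.4, 2.2, -0.2]
gripper_width: 0.5
```

```bash
python3 -m jog '[[0,-0.0015,0,0,0,0,0],[0,0,0,0,0,0,0]]'
```

```text
time_s: 17.12
ee_pos: [611.4, -33.1, 202.8]
ee_rot: [-180.0, -0.0, 100.0]
force: [-0.8, 4.5, 0.1]
gripper_width: 0.4
```

```bash
python3 -m jog '[[0,-0.001,0,0,0,0,0],[0,0,0,0,0,0,0]]'
```

```text
time_s: 17.38
ee_pos: [611.6, -33.8, 202.8]
ee_rot: [180.0, -0.1, 99.9]
force: [-0.7, 5.8, -0.0]
gripper_width: 0.3
```

```bash
python3 -m jog '[[0,-0.001,0,0,0,0,0],[0,-0.001,0,0,0,0,0],[0,0,0,0,0,0,0]]'
```

```text
time_s: 17.75
ee_pos: [611.9, -35.3, 202.8]
ee_rot: [180.0, -0.1, 99.9]
force: [-0.5, 7.7, 0.1]
gripper_width: 0.6
```

```bash
python3 -m jog '[[0,-0.001,0,0,0,0,0],[0,0,0,0,0,0,0]]'
```

```text
time_s: 18.0
ee_pos: [612.0, -36.0, 202.8]
ee_rot: [-180.0, -0.2, 99.9]
force: [-0.1, 10.2, -0.4]
gripper_width: 0.2
```

```bash
python3 -m jog '[[0,-0.001,0,0,0,0,0],[0,0,0,0,0,0,0]]'; python3 -m jog '[[0,-0.0005,0,0,0,0,0],[0,0,0,0,0,0,0]]'
```

```text
time_s: 18.25
ee_pos: [612.2, -36.8, 202.8]
ee_rot: [-180.0, -0.2, 99.9]
force: [-0.1, 11.3, -0.3]
gripper_width: 0.4
time_s: 18.5
ee_pos: [612.2, -37.1, 202.8]
ee_rot: [-180.0, -0.2, 99.9]
force: [-0.8, 11.4, -0.4]
gripper_width: 0.3
```

```bash
python3 -m jog '[[0,-0.0007,0,0,0,0,0],[0,0,0,0,0,0,0],[0,0,0,0,0,0,0]]'; python3 -m jog '[[0,0.002,0,0,0,0,0],[0,0.002,0,0,0,0,0],[0,0.002,0,0,0,0,0],[0,0.003,0,0,0,0,0]]'; python3 -m jog '[[0,0.006,0,0,0,0,0],[0,0.008,0,0,0,0,0],[0,0.008,0,0,0,0,0],[0,0,0,0,0,0,0]]'; python3 chk.py 246 250 220,340,130,220
```

```text
time_s: 18.88
ee_pos: [612.3, -37.6, 202.8]
ee_rot: [-180.0, -0.2, 99.9]
force: [-0.7, 11.5, 1.1]
gripper_width: 0.6
time_s: 19.38
ee_pos: [611.1, -31.0, 202.9]
ee_rot: [180.0, 0.1, 100.0]
force: [-0.1, -0.5, -0.4]
gripper_width: 0.5
time_s: 19.88
ee_pos: [607.1, -8.4, 202.9]
ee_rot: [-180.0, 0.0, 100.0]
force: [-0.4, -0.3, -0.5]
gripper_width: -0.1
[607.1  -8.4 202.9] [-180.    0.  100.] [-0.4 -0.3 -0.5] ideal [610.9 -28.5 203.  100. ]

end [607.15  -8.72 202.95 100.01]
```

View pics/ov_246.png

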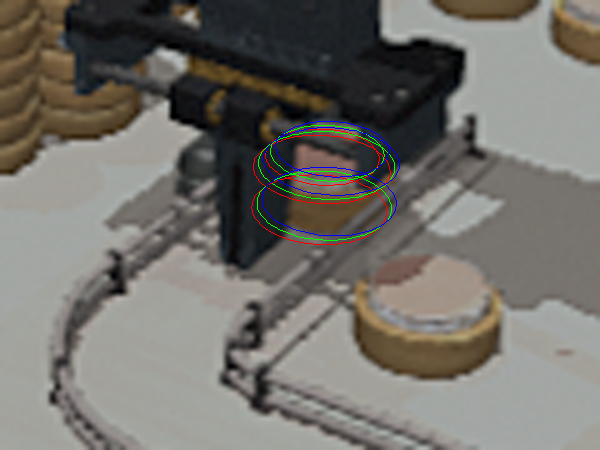

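```bash
python3 -m jog '[[0,0.004,0,-0.03,0,0,0],[0,0,0,-0.05,0,0,0],[0,0,0,-0.06,0,0,0],[0,0.03,0,-0.03,0,0,0],[0,0.05,0,0,0,0,0],[0,0.055,0,0,0,0,0],[0,0.055,0,0,0,0,0],[0,0.055,0,0,0,0,0],[0,0.055,0,0,0,0,0],[0,0,0,0,0,0,0]]'
python3 - <<'E'
from h import *
im=[]
f=vision.grab_frame("scene"); over(f,[242,246,249],"pics/e1.png",(240,350,130,220),6)
cv2.imwrite("pics/e1r.png",cv2.resize(f["color"][130:220,240:350],None,fx=7,fy=6.6))
f=vision.grab_frame("top"); cv2.imwrite("pics/e2.png",cv2.resize(f["color"][130:240,240:380],None,fx=5.5,fy=5.4,interpolation=cv2.INTER_CUBIC))
for n in("scene","top"):
    for l in("tin_center","elbow_tin_center"): print(n,l,[(d["p"],[round(v) for v in d["location"]]) for d in vision.find_in(n,l)])
E
```

```text
time_s: 21.18
ee_pos: [553.6, 293.6, 372.6]
ee_rot: [180.0, -0.0, 100.2]
force: [0.7, -0.7, 0.1]
gripper_width: 0.5
scene tin_center [(0.93, [612, -75, 30]), (0.86, [460, 390, 24]), (0.8, [420, -113, 22])]
scene elbow_tin_center [(0.69, [498, -6, 28])]
top tin_center [(0.72, [619, -81, 31]), (0.6, [429, -126, 31])]
top elbow_tin_center [(0.7, [507, -21, 29])]
```

View pics/e1r.png

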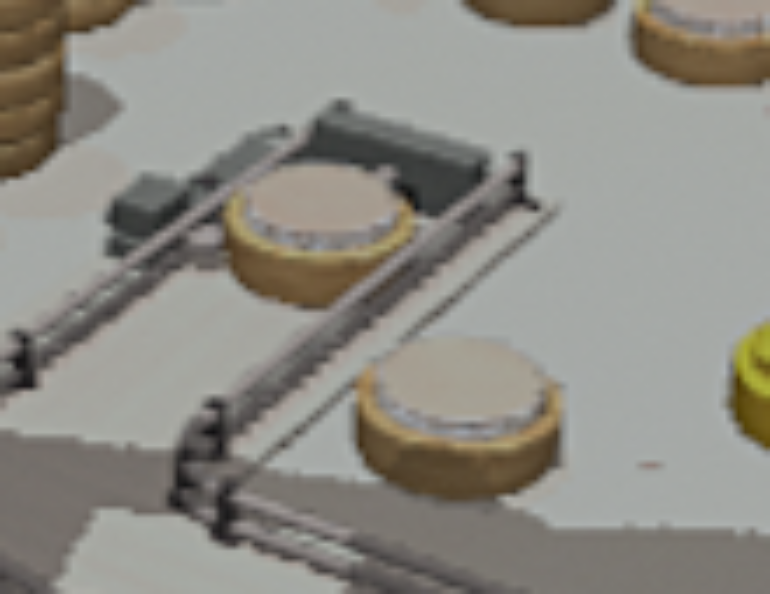

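View pics/e2.png

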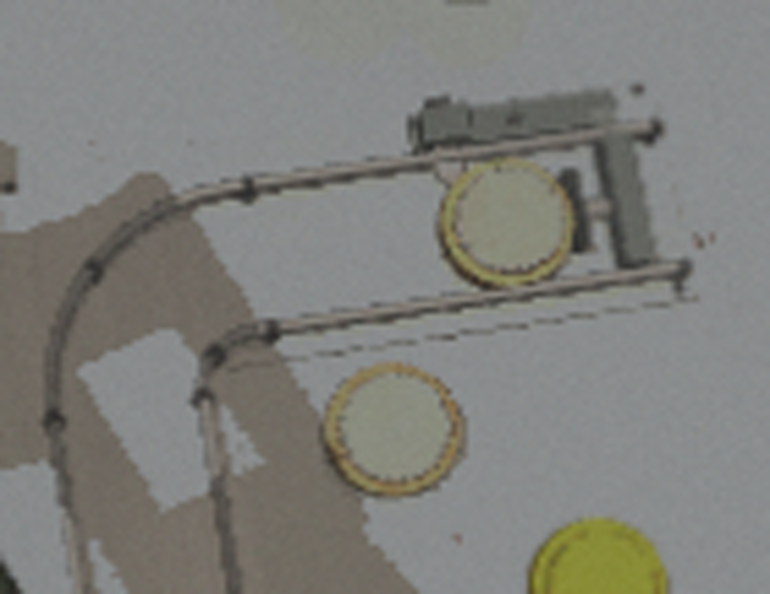

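```bash
python3 - <<'E'
from h import *
f=vision.grab_frame("top"); new=f["color"].copy(); old=cv2.imread("pics/top0.png")
for nm,im in(("old",old),("new",new)):
    f["color"]=im; y=np.arange(-232,-270,-1.0); out=[]
    for yy in y:
        x=np.linspace(52,62,8); P=line(TR,np.stack([x,0*x+yy],-1),24); m=proj(f,P).astype(np.float32)
        out.append(cv2.remap(im,m[:,0],m[:,1],cv2.INTER_LINEAR).mean())
    print(nm,np.round(out).astype(int).tolist())
s=status.state(); print(s["time_s"],s["force"].round(1))
E
```

```text
old [127, 126, 125, 123, 118, 111, 98, 81, 62, 51, 48, 48, 49, 50, 52, 57, 66, 77, 90, 103, 115, 124, 126, 126, 126, 125, 124, 121, 115, 108, 97, 85, 72, 63, 60, 60, 63, 68]
new [126, 124, 122, 121, 120, 117, 112, 109, 107, 100, 86, 69, 59, 57, 57, 58, 60, 62, 68, 78, 89, 101, 114, 126, 134, 137, 138, 135, 128, 120, 108, 94, 78, 68, 65, 65, 69, 75]
21.525 [-0.2  0.3 -0.5]
```

```bash
python3 -c "
from workcell import ticket
print(ticket.job_done())"
```

```text
the job is handed in; nothing more can be done
None
```

I pushed the tin with closed fingertips along the entry leg, round the bend and past the catch onto the sprung stop. I then drew the fingers away and handed the job in at about 21.5 s; it reports no verdict.

- **Forces:** I read only the wrist force, at the end of each move. It was about 4–5 N at the catch and about 11.5 N on the stop, just under the 12 N aimed for. It fell to noise level as soon as the fingers drew back. I had no direct reading of the force between tin and rails.
- **Final position:** In the last pictures the tin stands flat between the catch nose and the pad, in the exit leg. Comparing the top picture before and after, the pad stays pressed in by about 2 mm (leading edge about 3 mm, trailing edge about 1.5–2 mm).
- **Bystanders:** The elbow tin is found at the same place as at the start, to within about 3 mm. I did not measure the far tin or the lid again; the fingers stayed clear of them.
- **Disagreement:** The scene camera put the track and tin about 2–5 mm off from the top and wrist cameras. I followed the top and wrist views for steering, and the scene camera only as a rough check.

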